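# Raise a reagent cartridge with the cam lever and hold it up

## Robot

A 7-joint arm with a two-finger parallel gripper is mounted at the origin on the work surface. World frame = base frame: x ahead of the robot, y to its left, z up, the work surface at z = 0. Lengths are in m, angles in rad, forces in N, time in s.
With the tool pointing down it reaches from about 0.425 to 0.925 m from the base axis. Payload 6.8 kg.
Tool frame: the origin (TCP) lies midway between the tips of the shut fingers; the grasp point (between the pads) lies robot.grasp_offset behind it (robot.grasp_offset is the distance from the TCP to the grasp point, in m); z points along the fingers, y is the line along which they close (so a half turn about z gives the same grasp; the last joint's range is limited). The gripper opens to 88 mm and grips with 3 to 60 N. Pads are 20 mm wide; open, the fingers measure 115 mm over their backs; the gripper's body (75 mm by 178 mm) begins 61 mm behind the grasp point.
Start: joints at [-1.229, 0.477, 0.022, 1.555, -0.011, 1.109, -0.083], TCP at [0.293, 0.608, 0.223] pointing down, gripper open.
Joint ranges: [-2.96, 2.96], [-0.34, 2.1], [-1.41, 1.46], [0.24, 2.44], [-1.37, 4.51], [0.17, 1.92], [-2.96, 2.96]. Speed limits (rad/s): [2.39, 2.39, 3.14, 3.14, 3.14, 3.14, 3.14].

## Interface

Orientations are given as a unit quaternion [w, x, y, z].
In Python, from workcell import robot gives the robot as it stands. The module is installed in compiled form; this text tells all that it offers. Calls block until the motion is done:
- robot.move_ptp(position, orientation): joint-space move of the TCP to a pose.
- robot.move_l(position, rot=None, max_speed=0.15): straight line of the TCP; rot=None keeps the orientation; max_speed is the mean speed in m/s.
- robot.move_joints(angles): joint-space move.
- robot.move_gripper(opening, f_grip=None): opening from 0.0 (shut) to 1.0 (fully open); f_grip is the grip in N (None keeps the last); returns when the fingers have stopped.
- robot.hold(seconds).
- robot.solve_ik(position, orientation): joint angles nearest the present ones, or None.
- robot.get_obs(): the state.
- robot.capture(name): name is "scene" or "top" or "wrist"; returns a dict with "color" (420x560x3 uint8, red, green, blue), "intrinsics" (3x3 intrinsics, pixels), "R" (3x3) and "t" (3): a world point X has camera coordinates R X + t. Camera axes: x right, y down, z forward; pixel columns grow to the right and rows downward; lengths in m; the calibration is good to about 2 mm. A picture is of the moment at which its call begins. There is no depth.
A pose or a line that the arm cannot do raises robot.MotionError and nothing moves.
- robot.finish_job(): hands the job in; it is judged then, once.
The state is a dict: "time_s": time; "qpos": joint angles; "joint_velocities": joint speeds; "effort": joint torques, N m; "tool_pos": TCP position; "tool_rot": TCP orientation; "contact_force": force on the tool from outside, world axes, zero at the start; "moment": the same for the moment, N m; "gripper_width": opening from 0.0 (shut) to 1.0 (fully open); "finger_force": force on a finger pad.
Only numpy, scipy, OpenCV 4.12 (cv2) and the standard library are available. Lean on these libraries where they do the work, as an engineer would, in place of code of your own. Each camera call takes 0.05 s, during which the arm holds its last target. There are 200 camera calls.

## Task

On the teal cartridge station, first swing the steel hold-down clamp up by its blue grip bar until it stands upright or further, clear of the cartridge. Then turn the cam lever by its red handle to the cam's highest lift point, where the lever stands straight up, so that the cartridge rises in its well, and finish while still holding the lever there, because it springs back if let go. Let the cam do the lifting: do not push or pull the cartridge itself, and leave the tube rack, bottle and jar where they are.

Things in the scene. Friction and masses are not known exactly. Their poses are not given: they have to be found in the camera images.
- station: Fixed teal socket on a grey plate 200 x 160 x 12 mm; place and yaw (within 0.4 rad) vary. Origin: centre of the plate's underside, on the table; at yaw 0 x points away from the robot, y left, z up. Socket walls: 88 mm along x, 64 along y, 115 mm high. The clamp post (30 x 12 mm, 139 mm high) stands on the +y side, 43 mm out; the cam lever is on the -y side.
- cartridge: Loose cream reagent cartridge 72 x 48 x 65 mm with two green caps, 0.15 to 0.3 kg, in the socket's well with 2 mm play all round. Origin: centre of its underside, at the start 72 mm above the table (on ledges), its top at 137 mm. The cam pushes a lifter plate up under it: at the highest lift it stands about 14 mm higher.
- clamp (a joint): Hinge of the clamp, a 16 mm wide steel strip across the cartridge's top, 1 to 3 mm clear of it. 0 = shut (level), grows as its free end swings up and over towards the station's +y, stop at 1.95 rad; upright is 1.57. It begins between 0 and 0.15. Stiff hinge (0.13 N m): it stays where it is left.
- clamp_grip (a point): Grasp point on the axis of the clamp's blue bar (round, 12 mm thick, 72 mm long, parallel to station x). The bar ends 22 mm to its -x side; the 16 mm wide strip joins it 42 mm to the +x side. Shut: at station (-42, -70, 160) mm. At joint value a its offset from point clamp_hinge, station axes, is y = -107 cos a + 15 sin a, z = 107 sin a + 15 cos a mm.
- clamp_hinge (a point): Point on the clamp's hinge axis abreast of the grasp point, at station (-42, 37, 145) mm. The axis is parallel to the station's x.
- cam_lever (a joint): Angle of the cam lever. 0 = lies towards station -x, 0.17 rad above level; grows as it rises and goes over towards +x; 1.4 rad = straight up = highest lift; beyond it the lift falls; stop at 2.0. It begins between 0 and 0.3. A spring (0.30 N m per rad) pulls it towards 0 against 0.18 N m of friction: it stays put below 0.3 but falls back from upright. Raising it takes up to 6 N at the handle.
- cam_handle: The cam lever's red handle: a round sleeve, 14 mm in diameter and 72 mm long, that spins freely about its own axis (parallel to the station's y). It points out sideways (-y) from the free end of the steel lever arm. Origin: the middle of its axis, as point cam_grip within 1 mm.
- cam_grip (a point): Grasp point on the red handle's axis, 105 mm from the cam shaft, 41 mm outwards (-y) from the lever arm (a 10 mm bar); the handle's free end is 37 mm further out. At joint value c its offset from point cam_axis, station axes, is x = -105 sin(1.4 - c), z = 105 cos(1.4 - c) mm: 52 mm above the table at 0, 139 mm when straight up.
- cam_axis (a point): Point on the cam shaft's axis abreast of the handle's grasp point, at station (0, -105, 34) mm. The axis is parallel to the station's y.
- tube_rack: Bystander: white rack 130 x 60 mm with ten red-capped tubes, 101 mm high. Origin: centre of its underside.
- reagent_bottle: Bystander: amber bottle 54 mm in diameter, 120 mm high. Origin: centre of its underside.
- specimen_jar: Bystander: clear jar with a red lid, 60 mm in diameter, 70 mm high. Origin: centre of its underside.
Mind the look-alikes: they are no part of the job. What is shaped like the cartridge but purple is not meant.

How it is judged:
By the outcome, as a careful person would: the job done as asked, in the order asked, and still so for the second after the job is handed in, while the arm keeps its last pose, push and grip.
It also fails if it takes over 53 s, if anything falls off the work surface, if the arm or the gripper's body presses on something with over 40 N, if the wrist force passes 120 N, or if a joint passes its speed limit or range.

## Working session

There is one attempt and no reset: what is moved stays moved. The work goes in short steps, each a Python script; the robot and the scene stay as the last script left them, time stands still between calls to the robot, and variables do not carry over. Pictures are saved under pics/ and viewed, at most 10 in all, crops included, and the job is handed in when it is done.

```bash
mkdir -p pics; python3 - <<'E'
from workcell import robot
import cv2,pickle
d={}
for n in("scene","top"):
    c=robot.capture(n);d[n]=c;cv2.imwrite(f"pics/{n}0.png",c["color"][:,:,::-1]);print(n,c["intrinsics"],c["R"],c["t"])
pickle.dump(d,open("c0.pkl","wb"))
print(robot.get_obs(),robot.grasp_offset)
E
```

```text
scene [[523.10982354   0.         282.24181645]
 [  0.         523.10982354 209.48454136]
 [  0.           0.           1.        ]] [[ 0.78929288  0.61400805 -0.00329761]
 [ 0.46442681 -0.60050559 -0.65092302]
 [-0.40165221  0.5122374  -0.75913658]] [-0.49581607 -0.17035319  1.39491688]
top [[405.72435066   0.         282.86254498]
 [  0.         405.72435066 216.95124445]
 [  0.           0.           1.        ]] [[ 0.01812676 -0.9990634   0.03929044]
 [-0.98464446 -0.02466172 -0.17282098]
 [ 0.17362809 -0.03555443 -0.98416928]] [0.00532517 0.63004719 0.92610421]
{'time_s': 0.1, 'qpos': array([-1.22909851,  0.47771322,  0.02233835,  1.55629005, -0.0114871 ,
        1.10931089, -0.08308361]), 'joint_velocities': array([ 0.00107476, -0.00116514,  0.00099049, -0.00161673, -0.00101556,
       -0.00027111, -0.00024215]), 'effort': array([ 4.47104860e-03, -5.84082627e+01,  1.53999522e+00, -2.73313719e+01,
       -5.43108140e-02,  1.31285278e-02,  4.38754978e-05]), 'tool_pos': array([0.29326273, 0.6073896 , 0.22180811]), 'tool_rot': array([-1.16479531e-04,  2.22985015e-01,  9.74821547e-01, -7.88104984e-04]), 'contact_force': array([-0.29820726,  0.23326885,  0.29824626]), 'moment': array([0.0290034 , 0.02684266, 0.01076007]), 'finger_force': 0.0, 'gripper_width': 1.0023168985610222} 0.0187
```

View pics/scene0.png

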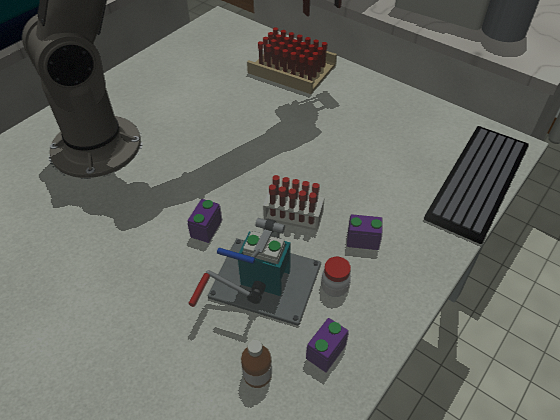

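View pics/top0.png

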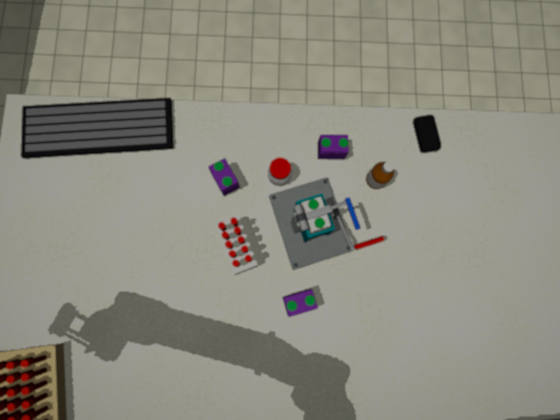

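Only one station is teal with a cream cartridge: scene (265,260), top (313,218). The purple boxes at top (223,177), (333,147) and (300,302) are look-alikes. The blue bar is at scene (235,254) and top (352,213), and the red handle at scene (199,289) and top (370,242). The clamp is shut and the lever is low.

```bash
cat > h.py <<'E'
import numpy as np,cv2
from scipy.optimize import least_squares
def mask(c,col):
    h=cv2.cvtColor(c["color"],cv2.COLOR_RGB2HSV)
    if col=="blue": return cv2.inRange(h,(105,150,50),(125,255,255))
    return cv2.inRange(h,(0,150,70),(6,255,255))|cv2.inRange(h,(172,150,70),(180,255,255))
def blob(c,col,near,r=45):
    n,l,s,ce=cv2.connectedComponentsWithStats(mask(c,col))
    k=[i for i in range(1,n) if s[i,4]>25 and np.hypot(*(ce[i]-near))<r]
    k=max(k,key=lambda i:s[i,4]); box=cv2.minAreaRect(np.argwhere(l==k)[:,::-1].astype(np.float32))
    return ce[k],box
def proj(c,X):
    p=(c["R"]@np.asarray(X,float).T).T+c["t"]; p=p@c["intrinsics"].T; return p[:,:2]/p[:,2:]
def ray(c,uv,z):
    d=c["R"].T@np.linalg.inv(c["intrinsics"])@[*uv,1]; o=-c["R"].T@c["t"]; return o+d*(z-o[2])/d[2]
def tri(cs,uvs):
    f=lambda X:np.concatenate([proj(c,X[None])[0]-u for c,u in zip(cs,uvs)])
    r=least_squares(f,[.6,0,.1]); return r.x,np.abs(r.fun).max()
E
python3 - <<'E'
from h import *
import pickle
d=pickle.load(open("c0.pkl","rb"));S,T=d["scene"],d["top"]
P={}
for col,a,b in(("blue",(235,254),(352,213)),("red",(199,289),(370,242))):
    x,bx=blob(S,col,a);y,by=blob(T,col,b)
    print(col,x,bx,y,by); P[col]=tri((S,T),(x,y)); print(P[col])
for uv in((273,197),(326,181),(350,248),(295,265)): print(ray(T,uv,.014))
# station plate gray contour in top
E
python3 - <<'E'
import cv2
a=cv2.imread('pics/scene0.png')[190:340,170:370];b=cv2.imread('pics/top0.png')[160:285,250:400]
a=cv2.resize(a,(600,450),interpolation=2);cv2.imwrite('pics/cropS.png',a)
E
```

```text
blue [236.03333333 254.73888889] ((235.2692108154297, 254.84616088867188), (37.80120086669922, 5.525465488433838), 15.255118370056152) [352.10169492 212.86440678] ((352.0784606933594, 212.97232055664062), (31.617908477783203, 3.8274312019348145), 70.55996704101562)
(array([ 0.62120367, -0.12586585,  0.17134516]), np.float64(0.35289952744315656))
red [199.08484848 287.27878788] ((198.7802276611328, 288.15283203125), (5.506800174713135, 33.67926788330078), 28.610458374023438) [368.50413223 242.49586777] ((368.9920349121094, 242.472900390625), (4.401794910430908, 29.401731491088867), 73.61045837402344)
(array([ 0.56839087, -0.18297069,  0.081741  ]), np.float64(0.4586229179967063))
[0.68777736 0.04342567 0.014     ]
[ 0.73357272 -0.09180298  0.014     ]
[ 0.56231049 -0.15209263  0.014     ]
[ 0.51719255 -0.01475835  0.014     ]
```

View pics/cropS.png

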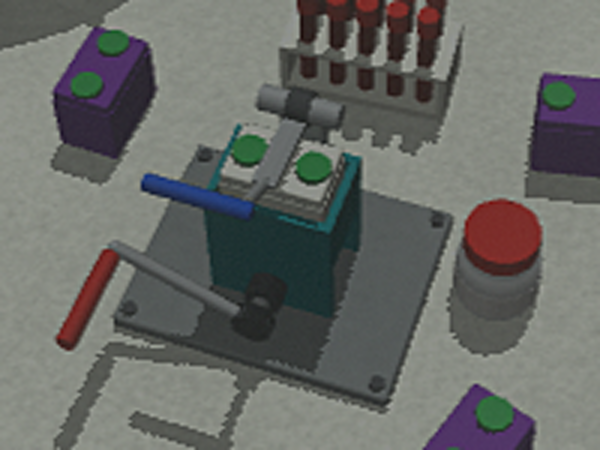

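The enlarged crop confirms it: teal socket, cream cartridge, blue bar at crop (197,195) and red handle at crop (88,298). Both views agree: origin about (0.624, -0.0535), yaw about 0.334, clamp about 0.1, cam about 0.3. I'll go above the bar and take one close look.

```bash
cat >> h.py <<'E'
from scipy.spatial.transform import Rotation as Ro
from workcell import robot
O=np.array([.624,-.0535,0]);YAW=.334;ST=Ro.from_euler('z',YAW).as_matrix();G=robot.grasp_offset
def W(p): return O+ST@(np.asarray(p)/1000.)
def quat(ydir):
    z=np.array([0,0,-1.]);y=np.asarray(ydir,float);R=np.c_[np.cross(y,z),y,z]
    return Ro.from_matrix(R).as_quat()[[3,0,1,2]]
def tcp(g): return np.asarray(g)-[0,0,G]
def bar(a): return W([-42,37-107*np.cos(a)+15*np.sin(a),145+107*np.sin(a)+15*np.cos(a)])
def cam(c): return W([-105*np.sin(1.4-c),-105,34+105*np.cos(1.4-c)])
def st(s=''):
    o=robot.get_obs();print(s,round(o['time_s'],2),o['tool_pos'].round(4),o['contact_force'].round(1),'w',round(o['gripper_width'],3),'ff',round(o['finger_force'],1))
E
python3 - <<'E'
from h import *
Q={}
for n,d,pts in(("bar",ST[:,1],[bar(.1),bar(1.0),bar(1.75)]),("cam",ST[:,0],[cam(.3),cam(1.4)])):
    for s in(1,-1):
        q=quat(s*d);print(n,s,[None if (j:=robot.solve_ik(tcp(p),q)) is None else j.round(2) for p in pts])
best=min((1,-1),key=lambda s:abs(j[6]) if (j:=robot.solve_ik(tcp(bar(.1)),quat(s*ST[:,1]))) is not None else 9)
print(best)
robot.move_ptp(tcp(bar(.1))+[0,0,.13],quat(best*ST[:,1]));st()
c=robot.capture("wrist");cv2.imwrite("pics/w1.png",c["color"][:,:,::-1])
n,l,s,ce=cv2.connectedComponentsWithStats(mask(c,"blue"));k=1+np.argmax(s[1:,4])
r=cv2.minAreaRect(np.argwhere(l==k)[:,::-1].astype(np.float32));bp=cv2.boxPoints(r);print(r)
B=[ray(c,u,.1713) for u in bp];print(np.array(B));m=np.mean(B,0);print("mid",m,"expected",bar(.1)+ST@[.014,0,0])
n,l,s,ce=cv2.connectedComponentsWithStats(mask(c,"red"))
for i in range(1,n):
    if s[i,4]>150: r=cv2.minAreaRect(np.argwhere(l==i)[:,::-1].astype(np.float32));print(r,ray(c,r[0],.0817))
print("exp cam",cam(.3))
E
```

```text
bar 1 [array([-0.18,  0.48,  0.4 ,  1.78, -0.23,  0.92,  2.22]), array([-0.3 ,  0.35,  0.42,  1.78, -0.16,  1.04,  2.08]), array([-0.36,  0.29,  0.31,  1.84, -0.1 ,  1.03,  1.89])]
bar -1 [array([-0.43,  0.57,  0.77,  1.8 , -0.47,  0.97, -0.7 ]), array([-0.57,  0.42,  0.79,  1.8 , -0.34,  1.06, -0.89]), array([-0.69,  0.34,  0.74,  1.86, -0.27,  1.04, -1.08])]
cam 1 [array([-0.26,  0.63,  0.64,  1.9 , -0.52,  0.78,  1.01]), array([-0.25,  0.64,  0.57,  1.67, -0.41,  0.95,  0.8 ])]
cam -1 [array([-0.57,  1.01,  1.26,  1.92, -1.1 ,  1.13, -1.66]), array([-0.58,  1.  ,  1.26,  1.69, -1.  ,  1.25, -1.88])]
-1
 2.93 [ 0.6069 -0.1302  0.2816] [-0.6  0.8 -0.1] w 0.996 ff 0.0
((277.5, 183.5), (73.0, 11.0), 90.0)
[[ 0.65339871 -0.10959155  0.1713    ]
 [ 0.65673428 -0.11916951  0.1713    ]
 [ 0.58972367 -0.14291751  0.1713    ]
 [ 0.58615121 -0.13266251  0.1713    ]]
mid [ 0.62150197 -0.12608527  0.1713    ] expected [ 0.61982888 -0.12689103  0.17060724]
((187.5, 22.5), (45.0, 45.0), 90.0) [0.74293859 0.02108928 0.0817    ]
((59.0, 106.0), (12.0, 24.0), 90.0) [0.60806367 0.14249927 0.0817    ]
((34.5, 107.5), (11.0, 23.0), 90.0) [0.59682513 0.16964228 0.0817    ]
((64.5, 126.5), (25.0, 11.0), 0.0) [0.58654462 0.13296625 0.0817    ]
((39.5, 128.5), (21.0, 11.0), 0.0) [0.57427992 0.16108823 0.0817    ]
((69.0, 147.0), (24.0, 10.0), 0.0) [0.5638243  0.12423702 0.0817    ]
((72.8823471069336, 166.52940368652344), (20.579830169677734, 12.690895080566406), 30.963756561279297) [0.54121565 0.11609119 0.0817    ]
((76.1538314819336, 184.76922607421875), (16.641006469726562, 12.203404426574707), 33.6900634765625) [0.5192048  0.10863886 0.0817    ]
((306.0, 220.5), (7.0, 52.0), 90.0) [ 0.57030641 -0.18366233  0.0817    ]
exp cam [ 0.57001599 -0.18337432  0.08162759]
```

View pics/w1.png

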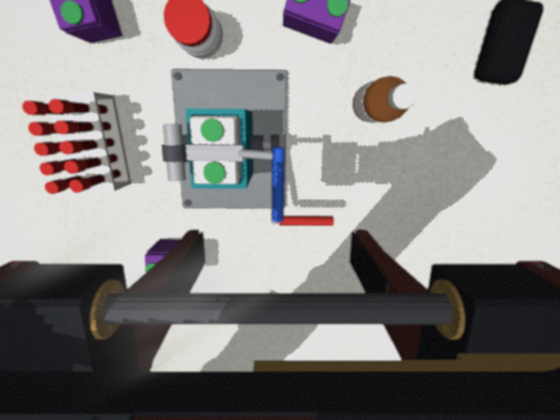

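The close view shows the blue bar at (278,184), parallel to the tool, and the red handle at (306,220). Both are within 2 mm of expected, so I'll grip and swing the clamp.

```bash
sed -i 's/O=np.array(\[.624,-.0535,0\])/O=np.array([.625,-.053,0])/' h.py; python3 - <<'E'
from h import *
robot.move_gripper(0.5)
robot.move_l(tcp(bar(.1)),max_speed=.12);st('down')
robot.move_gripper(0.0,f_grip=15);st('grip')
for a in np.linspace(.1,1.78,9)[1:]:
    robot.move_l(tcp(bar(a)),max_speed=.15);st(f'{a:.2f}')
    if np.linalg.norm(robot.get_obs()['contact_force'])>35: break
c=robot.capture("scene");cv2.imwrite("pics/s2.png",cv2.resize(c["color"][170:350,150:390,::-1],(720,540)))
E
```

```text
down 5.04 [ 0.6082 -0.1312  0.1527] [-0.5  0.1 -0.4] w 0.504 ff 0.0
grip 5.65 [ 0.6076 -0.1306  0.1519] [0.1 0.8 0.8] w 0.131 ff 15.0
0.31 5.95 [ 0.6053 -0.1238  0.1736] [0.3 0.2 1.3] w 0.131 ff 15.0
0.52 6.25 [ 0.6017 -0.1136  0.1929] [ 2.  -3.9  4. ] w 0.133 ff 15.0
0.73 6.55 [ 0.5971 -0.1001  0.21  ] [ 1.3 -5.5  6.8] w 0.132 ff 15.0
0.94 6.85 [ 0.5916 -0.0833  0.2237] [ 0.5 -7.1 13.2] w 0.129 ff 15.0
1.15 7.15 [ 0.5845 -0.0623  0.2323] [-1.9 -4.7 16.3] w 0.132 ff 15.0
1.36 7.45 [ 0.5767 -0.0392  0.2356] [-2.1 -1.9 15.3] w 0.129 ff 15.0
1.57 7.75 [ 0.5687 -0.016   0.2337] [-1.9  2.6  9.7] w 0.126 ff 15.0
1.78 8.05 [0.5615 0.0046 0.2276] [1.8 3.6 3.3] w 0.131 ff 15.0
```

View pics/s2.png

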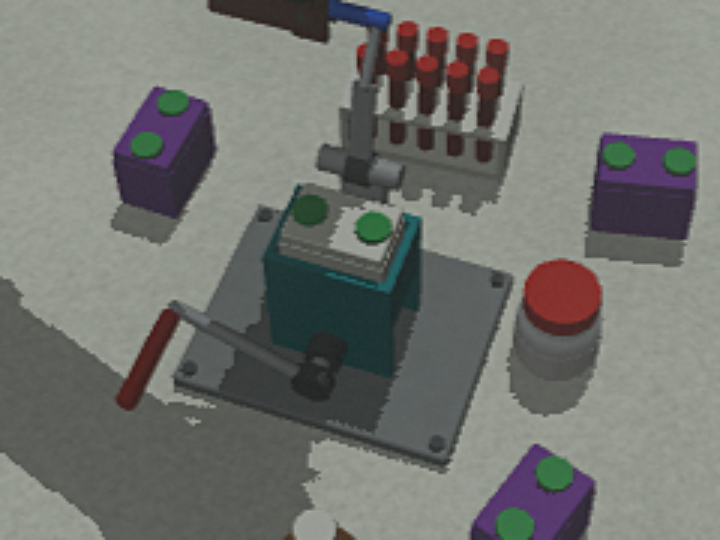

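The clamp is past upright: the bar is at crop (360,13) and the cartridge top is free. Next is releasing, rising and taking the red handle.

```bash
python3 - <<'E'
from h import *
robot.move_gripper(0.45)
p=robot.get_obs()['tool_pos'];robot.move_l(p+[0,0,.09],max_speed=.2);st('up')
def sp(s):
    j=robot.solve_ik(tcp(cam(.3))+[0,0,.2],quat(s*ST[:,0]));return 9 if j is None else abs(j-robot.get_obs()['qpos']).max()
s=min((1,-1),key=sp);q=quat(s*ST[:,0]);print(s,sp(s))
robot.move_ptp(tcp(cam(.3))+[0,0,.2],q);st('above')
c=robot.capture("top")
x,b=blob(c,"blue",(330,200),90);print("bar at z.247:",ray(c,b[0],.247),"exp",bar(1.78)+ST@[.014,0,0])
w=robot.capture("wrist");cv2.imwrite("pics/w2.png",w["color"][:,:,::-1])
n,l,sx,ce=cv2.connectedComponentsWithStats(mask(w,"red"))
for i in range(1,n):
    if sx[i,4]>150: r=cv2.minAreaRect(np.argwhere(l==i)[:,::-1].astype(np.float32));print(np.round(r[0]),r[1],ray(w,r[0],.0817))
print("exp",cam(.3))
E
```

```text
up 9.33 [0.5605 0.0032 0.317 ] [ 0.9  0.7 -0.5] w 0.447 ff 0.0
-1 0.9660312826457982
above 10.25 [ 0.5709 -0.1819  0.262 ] [ 0.3 -0.9  0.5] w 0.45 ff 0.0
bar at z.247: [0.57544793 0.00842156 0.247     ] exp [0.57432278 0.0076322  0.24655182]
[280. 182.] (57.0, 9.0) [ 0.57038199 -0.18527801  0.0817    ]
[ 99. 272.] (15.609176635742188, 36.12409210205078) [0.75284078 0.00645282 0.0817    ]
exp [ 0.57101599 -0.18287432  0.08162759]
```

View pics/w2.png

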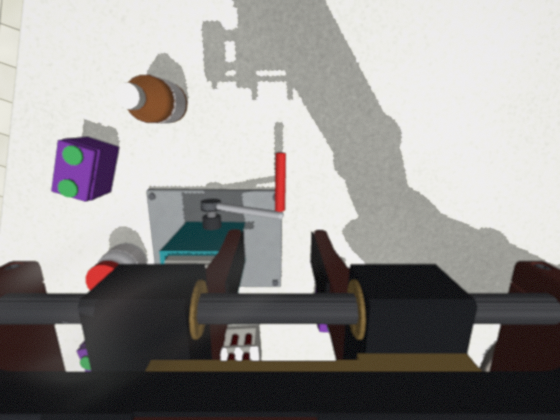

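The handle is at (280,182), within 2 mm of expected and parallel to the pads. The clamp stayed up at about 1.78 rad. I'll descend, grip and raise the lever.

```bash
python3 - <<'E'
from h import *
robot.move_l(tcp(cam(.3)),max_speed=.12);st('down')
robot.move_gripper(0.0,f_grip=30);st('grip')
for a in np.linspace(.3,1.4,7)[1:]:
    robot.move_l(tcp(cam(a)),max_speed=.1);st(f'{a:.2f}')
    if np.linalg.norm(robot.get_obs()['contact_force'])>35: break
robot.hold(.5);st('end');print(tcp(cam(1.4)),robot.get_obs()['qpos'].round(2))
c=robot.capture("scene");cv2.imwrite("pics/s3.png",cv2.resize(c["color"][170:350,150:390,::-1],(720,540)))
x,b=blob(c,"blue",(270,175),50);print(b)
E
```

```text
down 12.17 [ 0.5714 -0.1831  0.0635] [-0.3 -1.   0.1] w 0.453 ff 0.0
grip 12.7 [ 0.5685 -0.1838  0.0626] [-6.5 -2.1  2.1] w 0.152 ff 30.0
0.48 13.04 [ 0.5777 -0.1808  0.0793] [-8.7 -0.8  4.8] w 0.149 ff 30.0
0.67 13.38 [ 0.5894 -0.1768  0.0937] [-10.8  -0.7   9. ] w 0.146 ff 30.0
0.85 13.72 [ 0.604 -0.172  0.106] [-13.2   0.4  16.4] w 0.151 ff 30.0
1.03 14.07 [ 0.6216 -0.166   0.1157] [-12.7   2.3  22. ] w 0.154 ff 30.0
1.22 14.41 [ 0.6415 -0.1592  0.1218] [-7.7  4.4 22.6] w 0.151 ff 30.0
1.40 14.75 [ 0.6614 -0.1523  0.1236] [-3.4  3.7 18.8] w 0.153 ff 30.0
end 15.25 [ 0.6611 -0.1523  0.1236] [-3.1  3.4 18.8] w 0.15 ff 30.0
[ 0.65942158 -0.15219755  0.1203    ] [-0.48  0.8   0.98  1.68 -0.75  1.08 -2.06]
((273.4411926269531, 175.73529052734375), (10.429031372070312, 5.578319072723389), 14.03624439239502)
```

View pics/s3.png

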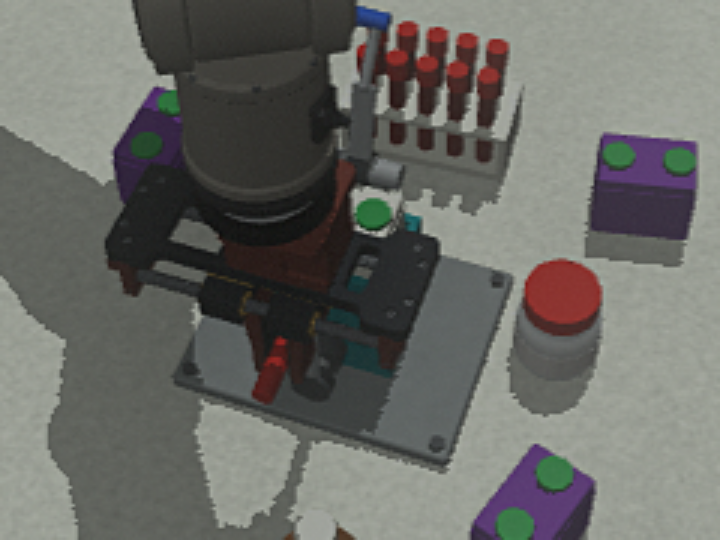

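The lever is upright and held, and the visible green cap moved from crop row 228 to 213. That is 5 px, or about 14 mm of rise, so the cam lifted the cartridge. The clamp is still up (bar at crop (373,17)). I'll relieve the 19 N vertical preload and trim the 1.6 mm overshoot before handing in.

```bash
python3 - <<'E'
from h import *
t=tcp(cam(1.4))
for dz in(.003,.005):
    robot.move_l(t+[0,0,dz]+ST@[-.0012,0,0],max_speed=.03);robot.hold(.2);st(dz)
    print((ST.T@(robot.get_obs()['tool_pos']-O)).round(4))
S,T=robot.capture("scene"),robot.capture("top")
for c,n in((S,(240,293)),(T,(355,205))):
    try: print(blob(c,"red",n,30))
    except Exception as e: print('none')
x,b=blob(S,"red",(240,293),30)
E=proj(S,[W([0,-105-37,139]),W([0,-105-10,139]),W([5,-142,139])]);print("expected handle end, mid, +5mm",E.round(1));print(cv2.boxPoints(b))
E
```

```text
0.003 15.76 [ 0.6577 -0.1533  0.124 ] [-4.6  1.4  8.2] w 0.152 ff 30.0
[-0.0019 -0.1055  0.124 ]
0.005 16.21 [ 0.6571 -0.1532  0.1245] [-3.1 -3.4 -5.6] w 0.155 ff 30.0
[-0.0025 -0.1052  0.1245]
(array([237.93258427, 291.29213483]), ((238.90000915527344, 291.70001220703125), (6.7082037925720215, 21.0190372467041), 26.56505012512207))
none
expected handle end, mid, +5mm [[236.3 302. ]
 [241.9 289.6]
 [238.9 302.8]]
[[231.20001 299.6    ]
 [240.6     280.80002]
 [246.6     283.80002]
 [237.20001 302.6    ]]
```

```bash
python3 - <<'E'
from h import *
import pickle
d=pickle.load(open("c0.pkl","rb"))["scene"]
print("bias check: handle obs",blob(d,"red",(199,289))[1][0],"exp c=.3/.26",proj(d,[cam(.3),cam(.26)]),"bar obs",blob(d,"blue",(235,254))[1][0],"exp",proj(d,[bar(.1)+ST@[.014,0,0]]))
t=tcp(cam(1.4))
robot.move_l(t+[0,0,.004]+ST@[.0025,0,0],max_speed=.03);robot.hold(.3);st()
print((ST.T@(robot.get_obs()['tool_pos']-O)).round(4))
S=robot.capture("scene");print(blob(S,"red",(240,293),30))
cv2.imwrite("pics/s4.png",cv2.resize(S["color"][240:315,195:295,::-1],(800,600),interpolation=cv2.INTER_CUBIC))
print("exp end/mid in crop",((proj(S,[W([0,-142,139]),W([0,-115,139]),W([0,-64,34])])-[195,240])*8).round())
E
```

```text
bias check: handle obs (198.7802276611328, 288.15283203125) exp c=.3/.26 [[200.5722924  287.97012385]
 [199.9466432  288.75973592]] bar obs (235.2692108154297, 254.84616088867188) exp [[236.06887774 255.02773135]]
 16.88 [ 0.6615 -0.1518  0.1243] [-3.2 -3.4 -2. ] w 0.15 ff 30.0
[ 0.0021 -0.1053  0.1243]
(array([240.4516129 , 291.59139785]), ((241.20001220703125, 292.10003662109375), (6.7082037925720215, 21.466251373291016), 26.56505012512207))
exp end/mid in crop [[330. 496.]
 [375. 397.]
 [476. 455.]]
```

View pics/s4.png

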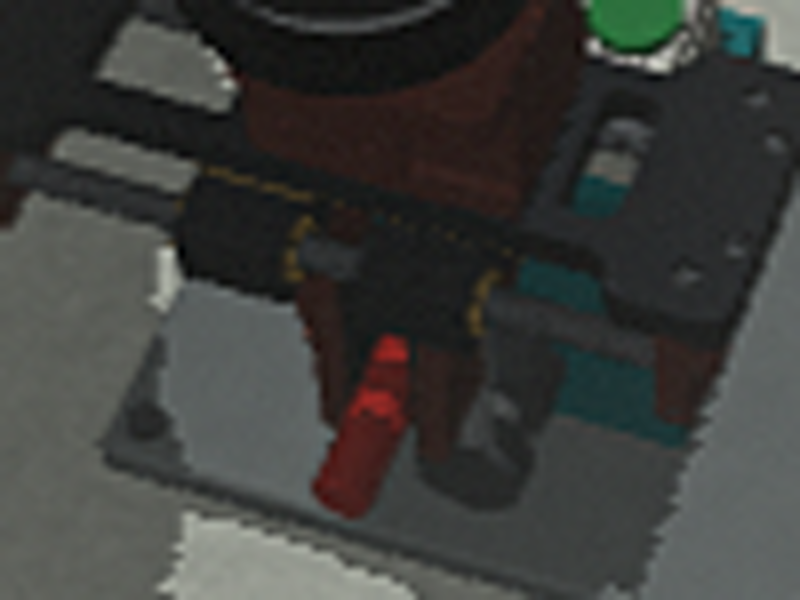

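The red handle's end is at crop (340,492). Straight up is predicted at (330,496), so the lever is about 2 mm past, which matches the tool reading. I'll trim to centre and hand in.

```bash
python3 - <<'E'
from h import *
robot.move_l(tcp(cam(1.4))+[0,0,.004]+ST@[.0005,0,0],max_speed=.03);robot.hold(.3);st()
print((ST.T@(robot.get_obs()['tool_pos']-O)).round(4))
print(robot.finish_job())
E
```

```text
17.48 [ 0.66   -0.1522  0.1244] [-2.5 -4.5 -2. ] w 0.151 ff 30.0
[ 0.0005 -0.1052  0.1244]
the job is handed in; nothing more can be done
None
```

I handed the job in at 17.5 s: the clamp is swung past upright (about 1.78 rad), the cam lever is held straight up to within about 2–3 mm at the handle, the cartridge is up roughly 14 mm by its cap in the scene image, and nothing else was touched; the judged result was not reported back.

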